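# Turn the top leaf of the bar's menu book

### The arm

A 6-joint arm with a two-finger parallel gripper is mounted at the origin on a cart in front of the work surface, level with it; the furniture and walls round the work are solid. World frame = base frame: x ahead of the robot, y to its left, z up, the work surface at z = 0. Lengths are in m, angles in rad, forces in N, time in s.
With the tool pointing down it reaches from about 0.375 to 0.9 m from the base axis. Payload 3.1 kg.
Tool frame: the origin (TCP) lies at the very end of the fingers, on their centre line; the grasp point (between the pads) lies manip.grasp_offset behind it (manip.grasp_offset is the distance from the TCP to the grasp point, in m); z points along the fingers, y is the line along which they close (so a half turn about z gives the same grasp; the last joint's range is limited). The gripper opens to 85 mm and grips with 20 to 120 N. Pads are 22 mm wide; open, the fingers measure 114 mm over their backs; the gripper's body (76 mm by 85 mm) begins 54 mm behind the grasp point. The pads swing forward as they close: fully open they stand 13 mm farther back than shut.
Start: joints at [-1.363, 0.527, 1.433, -0, 1.181, -0.178], TCP at [0.235, -0.579, 0.231] pointing down, gripper open.
Joint ranges: [-3.08, 3.08], [-0.75, 2.2], [0.22, 2.44], [-1.43, 4.57], [0, 2.65], [-2.85, 2.85]. Speed limits (rad/s): [2.79, 2.79, 3.14, 3.14, 3.14, 3.14].

### API

Orientations are given as a rotation vector (axis times angle).
In Python, from station import observe, capture, camera_info, workorder, manip gives the robot as it stands.
- The arm moves only by the tool play_rows, never from a script. Its argument "moves" is a list that holds one entry, the list of rows, each a list of 7 numbers: the shift along the tool's x, y, z in cm, then the turn, a rotation vector about the tool's x, y, z in degrees, then the finger opening in cm, from 0 to 8.54. A call has exactly 8 rows; each row shifts and turns the commanded pose from where the row before left it, along the tool's axes as they then stand; what a row does not reach is not made up. A row lasts 1/10 s, in which the tool goes at most 50 mm and 8.59 degrees, less where a joint would pass 70% of its speed; a pose out of reach is approached as far as the arm can. A call with a gripper value outside its range is refused whole. The fingers move at their own pace and stop on an object; "grip_force" is the grip in N (left out, the last holds). Time passes only in rows, so rows that do not move let the fingers close, or fill a call up. It gives the time, the measured TCP pose, the force, the opening and the grip force at its end, in the units of the state.
- observe(): the state, without advancing time (a new reading comes with each control period).
- capture(name): name is "side" or "top"; returns the picture (420x560x3 uint8, red, green, blue); there is no depth.
- camera_info(name): a dict with "fx", "fy", "cx", "cy" (pixels), "k1" (the pictures are not rectified: a ray, as slopes to the right and down, at radius r is drawn at 1 + k1 r^2 times it, then the intrinsics apply), "cam_to_world" (4x4, takes a point from camera to world coordinates). Camera axes: x right, y down, z forward; pixel columns grow to the right and rows downward; lengths in m; the calibration is good to about 2 mm. A picture is of the moment at which its call begins. camera_info takes no time and is no camera call.
- workorder.sign_off(): hands the job in; it is judged then, once.
The state is a dict: "clock": time; "joint_positions": joint angles; "joint_velocities": joint speeds; "tau": joint torques, N m; "tool_pos": TCP position; "orientation": TCP orientation; "force": force on the tool from outside, world axes, zero at the start; "torque": the same for the moment, N m; "width": opening from 0.0 (shut) to 1.0 (fully open); "grip_force": force on a finger pad.
Only numpy, scipy, OpenCV 4.12 (cv2) and the standard library are available. Lean on these libraries where they do the work, as an engineer would, in place of code of your own. Each camera call takes 0.05 s, during which the arm holds its last target. There are 200 camera calls.

### The job

Turn the top right-hand leaf of the wooden menu book over its spine, as one turns a page, so that it lies flat on the left side. Push it over with the fingers only (its index tab leaves room for a fingertip underneath), still touching it as it goes past upright; never pinch the leaf, fling it or press hard on the book. Leave the leaf beneath it lying where it is, and do not disturb the things standing round the book.

Things in the scene. Friction and masses are not known exactly. Their poses are not given: they have to be found in the camera images.
- menu_book: wooden menu book, fixed to the worktop; origin on the worktop under the middle of the spine; x along the spine (away from the robot), y to the left page, z up. Base board 190 (x) by 200 (y) mm, top at z = 40 mm, on two 22 mm wide foot rails along y at x = -70 and +70. Two leaves lie stacked on the right (-y), 1 mm apart, one is fixed on the left; only the worktop is below their tabs
- spine (a point): middle of the top leaf's hinge axis, 52.5 mm above the worktop; the axis is the book's x axis through here. Brass cheeks at x = -90 and +90 mm carry it and reach to z = 60 mm. Every leaf is 170 mm long along x, 7 mm thick, reaches 105 mm from the spine, and has an index tab 50 mm wide sticking out 34 mm more, to 139 mm from the spine
- left_face (a point): middle of the upper face of the leaf fixed on the left, z = 48 mm, on which the top leaf is to come down; that leaf's own tab is at x = 0
- top_leaf (a joint): hinge of the top right leaf (rad): 0 = flat on the right, grows as it rises, 1.57 = upright, 3.14 = flat on the left (stop). Starts at 0 to 0.1. The leaf's mid-plane passes through the hinge axis: its underside is 49 mm above the worktop at 0. Stiff hinge: the 0.09 kg leaf stays wherever it is left and never falls by itself; about 1 N at the tab moves it
- top_tab (a point): middle of the outer edge of the top leaf's tab, in the leaf's mid-plane, 139 mm from the hinge axis, at x = -57 mm of the book: the tab nearest the robot. Axes turn with the leaf: x along the spine, y from the tab toward the spine, z out of the face that is up at the start
- under_leaf (a joint): hinge of the leaf beneath, same sense; 0 = flat on the right, where it must stay. Its axis is at z = 44.5 mm; equally stiff
- under_tab (a point): middle of the outer edge of the under leaf's tab, at x = +57 mm of the book: the tab farthest from the robot. (Beyond it, a clear upright screen 1 m high stands across the worktop at x = 0.66 m from the robot, wherever y is below -0.20 m: keep the wrist in front of it)
- shot_glass: small clear shot glass, 48 mm wide, 61 high; loose bystander, origin at its underside
- demitasse_2: small clay-brown cup with a handle, 65x83x53 mm; loose bystander, origin at its underside
- tea_light: tea light in a metal cup, 38 mm wide, 15 high; loose bystander, origin at its underside
- drip_timer: flat cream kitchen timer, 58x62x18 mm; loose bystander, origin at its underside
- cupping_spoon_a: steel spoon, 130 mm long, 11 high; loose bystander, origin at its underside
- condensed_milk_tin: green tin, 57 mm wide, 72 high; loose bystander, origin at its underside

How it is judged:
By the outcome, as a careful person would: the job done as asked, in the order asked, and still so for the second after the job is handed in, with the robot touching nothing.
It also fails if it takes over 38 s, if anything falls off the work surface, if the arm or the gripper's body presses on something with over 40 N, if the wrist force passes 120 N, or if a joint passes its speed limit or range.

## Working session

There is one attempt and no reset: what is moved stays moved. The work goes in short steps, Python scripts to look and compute and a tool call to move; the robot and the scene stay as the last step left them, time stands still between calls to the robot, and variables do not carry over. Pictures are saved under pics/ and viewed, at most 10 in all, crops included, and the job is handed in when it is done.

Besides the shell and the picture viewer there is one more tool, called as name(argument=value, ...) on one line, values as JSON. play_rows: Moves the arm, as the interface text tells. Its arguments: {"type":"object","properties":{"moves":{"type":"array"},"grip_force":{"type":"number"}},"required":["moves"]}

```bash
mkdir -p pics; ls
python3 - <<'E'
from station import *
import cv2,numpy as np
np.set_printoptions(precision=4,suppress=True)
for n in("side","top"):
    im=capture(n); cv2.imwrite(f"pics/{n}0.png",im[:,:,::-1]); print(n,camera_info(n))
print(manip.grasp_offset,observe())
E
```

```text
pics
side {'fx': 427.25077245633616, 'fy': 427.25077245633616, 'cx': 273.9281535813807, 'cy': 206.66667993932288, 'k1': -0.013561528863012094, 'cam_to_world': array([[ 0.9982,  0.0445, -0.0398,  0.5896],
       [ 0.0587, -0.6044,  0.7945, -0.7138],
       [ 0.0113, -0.7954, -0.606 ,  0.7228],
       [ 0.    ,  0.    ,  0.    ,  1.    ]])}
top {'fx': 511.8425555392206, 'fy': 511.8425555392206, 'cx': 284.44866139039067, 'cy': 204.88551950307124, 'k1': -0.09798686158632249, 'cam_to_world': array([[-0.021 , -0.9923,  0.1221,  0.3859],
       [-0.9998,  0.0213,  0.0011,  0.12  ],
       [-0.0037, -0.122 , -0.9925,  1.2558],
       [ 0.    ,  0.    ,  0.    ,  1.    ]])}
0.0187 {'clock': 0.1, 'joint_positions': array([-1.3635,  0.5283,  1.4338,  0.    ,  1.1814, -0.1785]), 'joint_velocities': array([ 0.0007, -0.002 , -0.0004,  0.0015, -0.0011, -0.001 ]), 'tau': array([ -0.0001, -44.3304, -17.8586,  -0.0003,   0.0039,   0.    ]), 'tool_pos': array([ 0.2351, -0.5784,  0.2304]), 'orientation': array([-3.0814, -0.6019, -0.    ]), 'force': array([-0.8574, -0.4689, -0.1563]), 'torque': array([ 0.0131, -0.037 , -0.0552]), 'grip_force': 0.0, 'width': 0.9997988336361912}
```

View pics/top0.png

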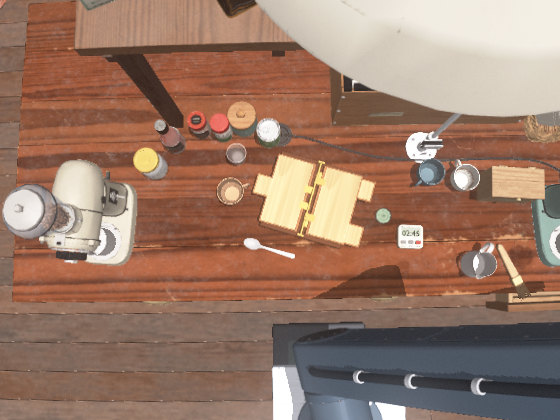

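View pics/side0.png

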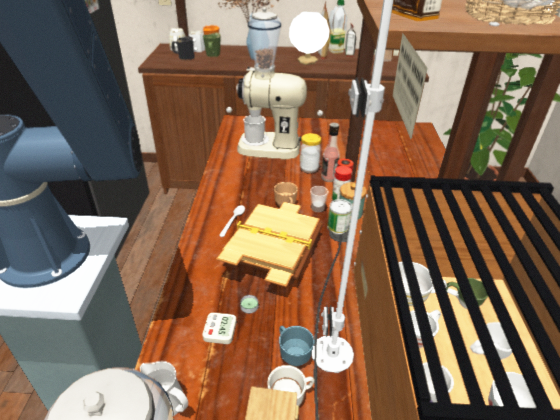

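The top view shows the book around (315,200), with its spine from about (322,165) to (304,235). The top tab is near (350,238) and the under tab near (367,190). The timer is at (410,236), the tea light at (383,215) and the spoon at (270,248). I'll zoom in on the book in both views.

Run:
```python
import cv2,numpy as np
t=cv2.imread("pics/top0.png")[145:260,240:400]; s=cv2.imread("pics/side0.png")[190:290,210:330]
t=cv2.resize(t,None,fx=5,fy=5,interpolation=cv2.INTER_CUBIC);s=cv2.resize(s,None,fx=5,fy=5,interpolation=cv2.INTER_CUBIC)
cv2.imwrite("pics/tc.png",t);cv2.imwrite("pics/sc.png",s)
```

```text
(no output)
```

View pics/tc.png

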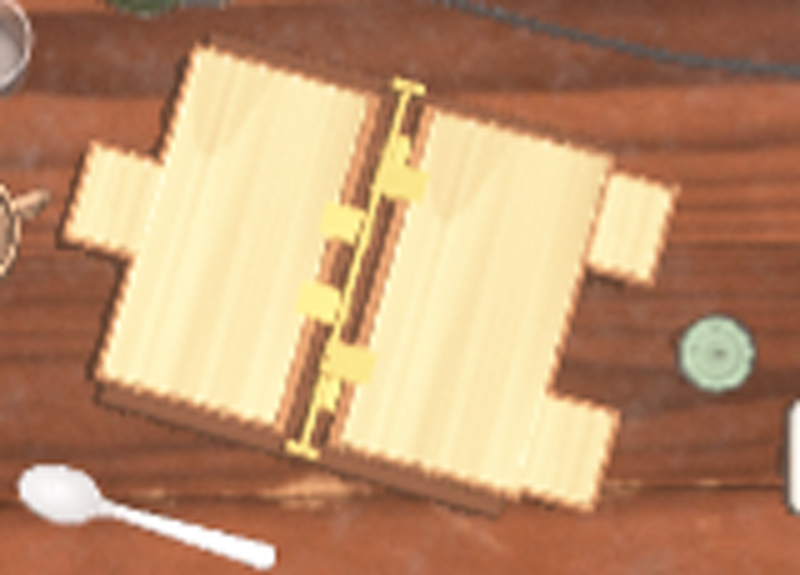

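View pics/sc.png

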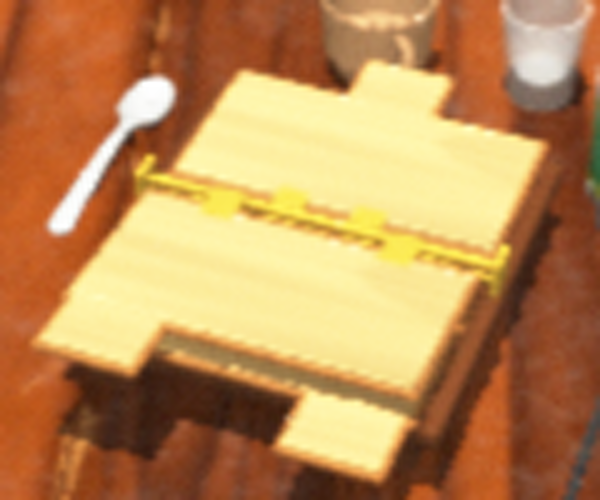

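The zoomed top crop puts the brass cheeks at (408,88) and (302,450), and the top tab's outer corners at (619,410) and (598,508). In the side crop the cheeks are at (147,172) and (500,272), and the tab's outer corners at (133,372) and (35,345). Next I cast rays through these.

```bash
cat > h.py <<'E'
from station import *
import cv2,numpy as np
from scipy.spatial.transform import Rotation as R
np.set_printoptions(precision=4,suppress=True)
def ray(n,u,v):
    c=camera_info(n); x=np.array([(u-c['cx'])/c['fx'],(v-c['cy'])/c['fy']]); p=x.copy()
    for _ in range(20): p=x/(1+c['k1']*(p@p))
    M=np.array(c['cam_to_world']); d=M[:3,:3]@np.array([*p,1]); return M[:3,3],d
def plane(n,u,v,z): o,d=ray(n,u,v); return o+d*(z-o[2])/d[2]
def tri(a,b):
    A=0;B=0
    for n,u,v in(a,b):
        o,d=ray(n,u,v); d=d/np.linalg.norm(d); P=np.eye(3)-np.outer(d,d); A=A+P;B=B+P@o
    return np.linalg.solve(A,B)
T=lambda u,v:("top",240+(u+.5)/5-.5,145+(v+.5)/5-.5)
S=lambda u,v:("side",210+(u+.5)/5-.5,190+(v+.5)/5-.5)
E
python3 - <<'E'
from h import *
P=dict(cheekfar=(T(408,88),S(500,268),.06),cheeknear=(T(302,450),S(147,175),.06),tabA=(T(619,410),S(133,372),.056),tabB=(T(598,508),S(35,345),.056),
 leafnearspine=(T(340,445),0,.056),leaffar=(T(612,158),S(415,400),.056),leaffarspine=(T(430,110),S(480,270),.056),utA=(T(676,188),S(382,477),.048),utB=(T(654,282),S(277,445),.048),
 leftfar=(T(205,47),S(547,145),.048),leftnear=(T(97,380),S(240,72),.048))
W={}
for k,(a,b,z) in P.items():
    p=plane(*a,z); W[k]=p; print(k,p, tri(a,b) if b else '', plane(*b,z) if b else '')
c=(W['cheekfar']+W['cheeknear'])/2; d=W['cheekfar']-W['cheeknear']; print(c,np.linalg.norm(d[:2]),np.degrees(np.arctan2(d[1],d[0])))
print('tabs',np.degrees(np.arctan2(*(W['tabA']-W['tabB'])[[1,0]])))
th=np.arctan2(d[1],d[0]); ex=np.array([np.cos(th),np.sin(th)]);ey=np.array([-ex[1],ex[0]])
for k in W: q=W[k][:2]-c[:2]; print(k,q@ex,q@ey)
for k,a,z in(('tea',T(717,354),.015),('timer',("top",411,236),.018),('cup',("top",231,190),.05),('spoon end',T(275,560),.008),('spoon l',T(50,490),.008),('lamp',("top",420,146),.0),('tin',("top",268,132),.072),('shot',("top",236,154),.061)):
    p=plane(*a,z);q=p[:2]-c[:2]; print(k,p,q@ex,q@ey)
E
```

```text
cheekfar [0.6334 0.0316 0.06  ] [0.6359 0.0311 0.052 ] [0.6362 0.0224 0.06  ]
cheeknear [0.4622 0.0864 0.06  ] [0.4635 0.0863 0.0523] [0.4658 0.0773 0.06  ]
tabA [ 0.478  -0.0635  0.056 ] [ 0.4772 -0.062   0.0658] [ 0.4756 -0.0523  0.056 ]
tabB [ 0.4322 -0.0518  0.056 ] [ 0.4323 -0.0501  0.0672] [ 0.4301 -0.0386  0.056 ]
leafnearspine [0.4644 0.0684 0.056 ]  
leaffar [ 0.5983 -0.065   0.056 ] [ 0.5984 -0.0643  0.0596] [ 0.5991 -0.0606  0.056 ]
leaffarspine [0.6234 0.0212 0.056 ] [0.625  0.0216 0.0584] [0.6272 0.0249 0.056 ]
utA [ 0.5846 -0.0964  0.048 ] [ 0.5857 -0.0967  0.0457] [ 0.5865 -0.0986  0.048 ]
utB [ 0.5394 -0.0839  0.048 ] [ 0.5402 -0.0837  0.048 ] [ 0.5411 -0.0835  0.048 ]
leftfar [0.6581 0.1279 0.048 ] [0.6597 0.1281 0.0488] [0.6614 0.1297 0.048 ]
leftnear [0.4982 0.1823 0.048 ] [0.5    0.1828 0.045 ] [0.5018 0.1793 0.048 ]
[0.5478 0.059  0.06  ] 0.17977501308905894 -17.728144987633915
tabs -14.244566077799567
cheekfar 0.08988750654452941 -1.7674498651071545e-17
cheeknear -0.08988750654452952 -1.7019970868464597e-17
tabA -0.02923704039288856 -0.13793494645771467
tabB -0.
[... 250 characters left out ...]
5456953436870345 -0.1386644458639023
leftfar 0.08408600547504289 0.09925412238613629
leftnear -0.08480479193450083 0.10238532057521513
tea [ 0.5075 -0.1189  0.015 ] 0.015720543911409184 -0.1817735379582482
timer [ 0.4553 -0.1848  0.018 ] -0.01389238306841521 -0.26038369536308725
cup [0.5727 0.248  0.05  ] -0.03384948097885143 0.187599034359923
spoon end [0.4123 0.0993 0.008 ] -0.14133917445547142 -0.0028551333830937526
spoon l [0.4486 0.2082 0.008 ] -0.13993861292748005 0.11186746358808707
lamp [ 0.6828 -0.2242  0.    ] 0.21484101543672243 -0.22864054918747856
tin [0.7069 0.1567 0.072 ] 0.12174299468577918 0.1414476925729415
shot [0.6576 0.2343 0.061 ] 0.05123517049208127 0.20038433014773646
```

```bash
cat >> h.py <<'E'
O=np.array([.549,.0587]);th=np.radians(-17.2);ex=np.array([np.cos(th),np.sin(th),0]);ey=np.array([-ex[1],ex[0],0]);ez=np.array([0,0,1.])
def pose(x,y,z,a):   # book mm, tilt deg below horizontal
    a=np.radians(a); tz=ey*np.cos(a)-ez*np.sin(a); M=np.column_stack([np.cross(ex,tz),ex,tz])
    return np.array([*O,0])+x/1e3*ex+y/1e3*ey+z/1e3*ez,R.from_matrix(M)
def leafpose(x,phi,r,a,gap=0,h=11):   # TCP for tip just touching driving face
    f=np.radians(phi);b=np.radians(a);m=np.array([np.sin(f),np.cos(f)]);o=np.array([-np.cos(f),np.sin(f)])
    n=np.array([np.sin(b),np.cos(b)]); s=abs(h*(n@m))
    p=o*r-m*(3.5+s+gap); return pose(x,p[0],p[1]+52.5,a)
def state():
    s=observe(); return s,np.array(s['tool_pos']),R.from_rotvec(s['orientation'])
def inbook():
    s,p,r=state(); q=p-np.array([*O,0]); t=r.as_matrix()[:,2]
    y=q@ey*1e3;z=p[2]*1e3
    print('t',s['clock'],'book',q@ex*1e3,y,z,'alpha',np.degrees(np.arctan2(-t[2],t@ey)),'F',s['force'],'J',s['joint_positions'],'w',s['width'])
def rows(wps,op=0):   # wps: list of (p,R,n); print rounded rows from present pose
    from scipy.spatial.transform import Slerp
    s,p,r=state(); out=[]
    for P,Q,n in wps:
        p0,r0=p.copy(),r
        for k in range(1,n+1):
            tp=p0+(P-p0)*k/n; tr=Slerp([0,1],R.concatenate([r0,Q]))(k/n)
            d=np.round(r.inv().apply(tp-p)*100,1); w=np.round((r.inv()*tr).as_rotvec(degrees=True)*2)/2
            out.append([*(d+0.).tolist(),*(w+0.).tolist(),op]); p=p+r.apply(d/100); r=r*R.from_rotvec(w,degrees=True)
    for i in range(0,len(out),8): print(str(out[i:i+8]).replace(' ',''))
E
python3 - <<'E'
from h import *
inbook()
rows([(*pose(-60,-220,210,35),16),(*pose(-60,-165,60,35),8)])
E
```

```text
t 0.1 book -111.4847150758929 -701.441636592059 230.44218615290944 alpha 89.90174068074653 F [-0.8574 -0.4689 -0.1563] J [-1.3635  0.5283  1.4338  0.      1.1814 -0.1785] w 0.9997988336361912
[[2.2,-2.1,0.1,1.5,3.0,-3.0,0],[2.2,-2.0,0.3,1.5,3.5,-3.0,0],[2.3,-1.9,0.5,1.5,3.0,-3.0,0],[2.4,-1.7,0.7,1.5,3.5,-2.5,0],[2.4,-1.6,0.8,1.5,3.0,-3.0,0],[2.5,-1.5,1.1,1.5,3.0,-3.0,0],[2.5,-1.3,1.2,1.5,3.5,-3.0,0],[2.4,-1.1,1.3,1.5,3.0,-3.0,0]]
[[2.4,-1.0,1.6,1.5,3.5,-3.0,0],[2.4,-0.8,1.7,1.5,3.0,-2.5,0],[2.3,-0.7,1.8,1.5,3.0,-3.0,0],[2.3,-0.4,2.0,1.5,3.5,-3.0,0],[2.1,-0.4,2.1,1.5,3.0,-3.0,0],[2.1,-0.1,2.2,1.5,3.5,-3.0,0],[1.9,0.0,2.4,1.5,3.0,-2.5,0],[1.8,0.2,2.4,1.5,3.0,-3.0,0]]
[[-1.1,0.0,1.6,0.0,0.0,0.0,0],[-1.2,0.0,1.7,0.0,0.0,0.0,0],[-1.1,0.0,1.6,0.0,0.0,0.0,0],[-1.2,0.0,1.7,0.0,0.0,0.0,0],[-1.1,0.0,1.6,0.0,0.0,0.0,0],[-1.1,0.0,1.7,0.0,0.0,0.0,0],[-1.2,0.0,1.6,0.0,0.0,0.0,0],[-1.1,0.0,1.7,0.0,0.5,0.0,0]]
```

play_rows(moves=[[[2.2,-2.1,0.1,1.5,3.0,-3.0,0],[2.2,-2.0,0.3,1.5,3.5,-3.0,0],[2.3,-1.9,0.5,1.5,3.0,-3.0,0],[2.4,-1.7,0.7,1.5,3.5,-2.5,0],[2.4,-1.6,0.8,1.5,3.0,-3.0,0],[2.5,-1.5,1.1,1.5,3.0,-3.0,0],[2.5,-1.3,1.2,1.5,3.5,-3.0,0],[2.4,-1.1,1.3,1.5,3.0,-3.0,0]]])

```text
clock: 0.9
tool_pos: [0.3312, -0.3558, 0.2207]
orientation: [-2.573, -1.097, -0.565]
force: [0.6, 0.2, -0.2]
width: -0.001
grip_force: 0.0
```

Run:
```python
from h import *
inbook()
rows([(*pose(-60,-220,210,35),8)])
```

```text
t 0.9 book -85.46775333293445 -460.39113406477384 220.6609814954676 alpha 62.521941229946385 F [ 0.5824  0.1849 -0.1981] J [-1.2774  0.478   1.6876  0.3652  1.3386 -0.6633] w -0.0006535779844560341
[[2.4,-1.0,1.5,1.5,3.0,-3.0,0],[2.4,-0.8,1.7,1.5,3.5,-3.0,0],[2.3,-0.6,1.9,1.5,3.0,-2.5,0],[2.3,-0.5,1.9,1.5,3.5,-3.0,0],[2.1,-0.3,2.1,1.5,3.0,-3.0,0],[2.0,-0.1,2.3,1.5,3.5,-3.0,0],[1.9,0.0,2.3,1.5,3.0,-2.5,0],[1.8,0.2,2.5,1.5,3.0,-3.0,0]]
```

play_rows(moves=[[[2.4,-1.0,1.5,1.5,3.0,-3.0,0],[2.4,-0.8,1.7,1.5,3.5,-3.0,0],[2.3,-0.6,1.9,1.5,3.0,-2.5,0],[2.3,-0.5,1.9,1.5,3.5,-3.0,0],[2.1,-0.3,2.1,1.5,3.0,-3.0,0],[2.0,-0.1,2.3,1.5,3.5,-3.0,0],[1.9,0.0,2.3,1.5,3.0,-2.5,0],[1.8,0.2,2.5,1.5,3.0,-3.0,0]]])

```text
clock: 1.7
tool_pos: [0.4277, -0.1345, 0.2093]
orientation: [-1.925, -1.417, -0.997]
force: [0.2, -0.2, -1.0]
width: -0.002
grip_force: 0.0
```

Run:
```python
from h import *
inbook()
rows([(*pose(-60,-170,75,35),8),(*pose(-60,-160,38,35),3),(*pose(-60,-122,22,35),5)])
```

```text
t 1.7 book -58.73485950040189 -220.41001404083138 209.33222706523293 alpha 35.24428491381236 F [ 0.1765 -0.2055 -1.0299] J [-1.0189  0.6114  1.8426  0.6678  1.4651 -1.0693] w -0.001747152803222647
[[-1.0,0.0,1.5,0.0,0.0,0.0,0],[-1.0,0.0,1.5,0.0,0.0,0.0,0],[-1.0,-0.1,1.5,0.0,0.0,0.0,0],[-1.0,0.0,1.4,0.0,0.0,0.0,0],[-1.0,0.0,1.5,0.0,0.0,0.0,0],[-1.0,0.0,1.5,0.0,0.0,0.0,0],[-1.1,0.0,1.5,0.0,0.0,0.0,0],[-1.0,0.0,1.5,0.0,0.0,0.0,0]]
[[-0.8,0.0,1.0,0.0,0.0,0.0,0],[-0.8,0.0,0.9,0.0,0.0,0.0,0],[-0.8,0.0,1.0,0.0,0.0,0.0,0],[0.2,0.0,0.8,0.0,0.0,0.0,0],[0.2,0.0,0.8,0.0,0.0,0.0,0],[0.1,0.0,0.8,0.0,0.0,0.0,0],[0.2,0.0,0.8,0.0,0.0,0.0,0],[0.2,-0.1,0.8,0.0,0.0,0.0,0]]
```

play_rows(moves=[[[-1.0,0,1.5,0,0,0,0],[-1.0,0,1.5,0,0,0,0],[-1.0,-0.1,1.5,0,0,0,0],[-1.0,0,1.4,0,0,0,0],[-1.0,0,1.5,0,0,0,0],[-1.0,0,1.5,0,0,0,0],[-1.1,0,1.5,0,0,0,0],[-1.0,0,1.5,0,0,0,0]]])

```text
clock: 2.5
tool_pos: [0.4415, -0.0871, 0.0736]
orientation: [-1.928, -1.416, -0.995]
force: [-0.4, 0.6, 0.4]
width: -0.001
grip_force: 0.0
```

Run:
```python
from h import *
a=capture("side")[170:370,150:390]; b=capture("top")[130:310,240:460]
cv2.imwrite("pics/c1.png",np.vstack([cv2.resize(a,(400,333),interpolation=2),cv2.resize(b,(400,327)) ])[:,:,::-1][:600] if 0 else np.hstack([cv2.resize(a,(400,333)),cv2.resize(b,(400,333))])[:,:,::-1])
inbook()
rows([(*pose(-60,-160,38,35),3),(*pose(-60,-122,22,35),5)])
```

```text
t 2.6 book -60.56746358391659 -170.2043652876117 73.31844734545824 alpha 35.25070233980121 F [-0.0369 -0.3268 -0.3434] J [-0.9401  0.8733  1.9273  0.7869  1.1802 -1.272 ] w -0.0016661092945196097
[[-0.8,0.0,1.0,0.0,0.0,0.0,0],[-0.7,0.0,0.9,0.0,0.0,0.0,0],[-0.8,0.1,1.0,0.0,0.5,0.0,0],[0.2,0.0,0.8,0.0,0.0,0.0,0],[0.1,0.0,0.8,0.0,0.0,0.0,0],[0.2,0.0,0.8,0.0,0.0,0.0,0],[0.2,0.0,0.8,0.0,0.0,0.0,0],[0.2,0.0,0.8,0.0,0.0,0.0,0]]
```

View pics/c1.png

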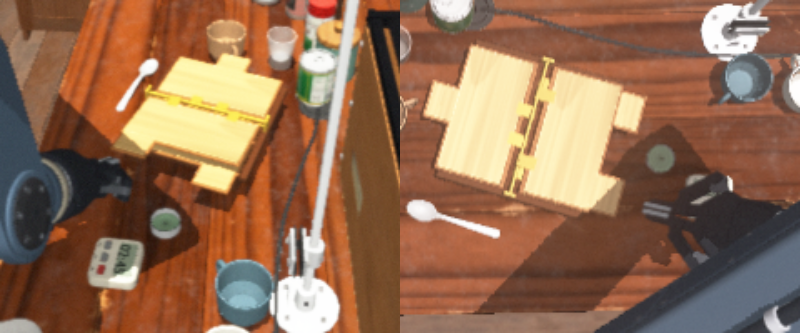

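The side and top views show the closed fingertip just outside the tab and in line with it (right half: tip at (645,208), tab at (612,195)). The surrounding objects are clear. Next I go under the tab, shifting about 6 mm towards the tab's middle.

play_rows(moves=[[[-0.8,0.2,1.0,0,0,0,0],[-0.7,0.2,0.9,0,0,0,0],[-0.8,0.2,1.0,0,0,0,0],[0.2,0,0.8,0,0,0,0],[0.1,0,0.8,0,0,0,0],[0.2,0,0.8,0,0,0,0],[0.2,0,0.8,0,0,0,0],[0.2,0,0.8,0,0,0,0]]])

```text
clock: 3.4
tool_pos: [0.4616, -0.042, 0.0234]
orientation: [-1.927, -1.416, -0.996]
force: [-1.0, 0.2, -1.0]
width: 0.001
grip_force: 0.0
```

Run:
```python
from h import *
a=capture("side")[170:320,180:380]
cv2.imwrite("pics/c2.png",cv2.resize(a,(800,600))[:,:,::-1])
inbook()
rows([(*leafpose(-54,20,123,35),8),(*leafpose(-54,42,121,37),8)])
```

```text
t 3.45 book -54.43198276542252 -120.91839858155613 23.296169230971593 alpha 35.28210057561004 F [-0.8101  1.4131 -0.4387] J [-0.8455  0.9799  1.9428  0.9138  1.0793 -1.3565] w -0.0015815736208119255
[[0.6,0.0,-0.4,0.0,0.0,0.0,0],[0.6,0.0,-0.4,0.0,0.0,0.0,0],[0.6,0.0,-0.4,0.0,0.0,0.0,0],[0.6,0.0,-0.5,0.0,0.0,0.0,0],[0.6,0.0,-0.4,0.0,0.0,0.0,0],[0.6,0.0,-0.4,0.0,0.0,0.0,0],[0.6,0.0,-0.4,0.0,0.0,0.0,0],[0.6,0.0,-0.4,0.0,0.5,0.0,0]]
[[0.6,0.0,-0.1,0.0,-0.5,0.0,0],[0.5,0.0,-0.1,0.0,0.0,0.0,0],[0.6,0.0,-0.1,0.0,-0.5,0.0,0],[0.6,0.0,-0.1,0.0,0.0,0.0,0],[0.5,0.0,0.0,0.0,-0.5,0.0,0],[0.6,0.0,-0.1,0.0,0.0,0.0,0],[0.6,0.0,-0.1,0.0,-0.5,0.0,0],[0.5,0.0,-0.1,0.0,0.0,0.0,0]]
```

View pics/c2.png

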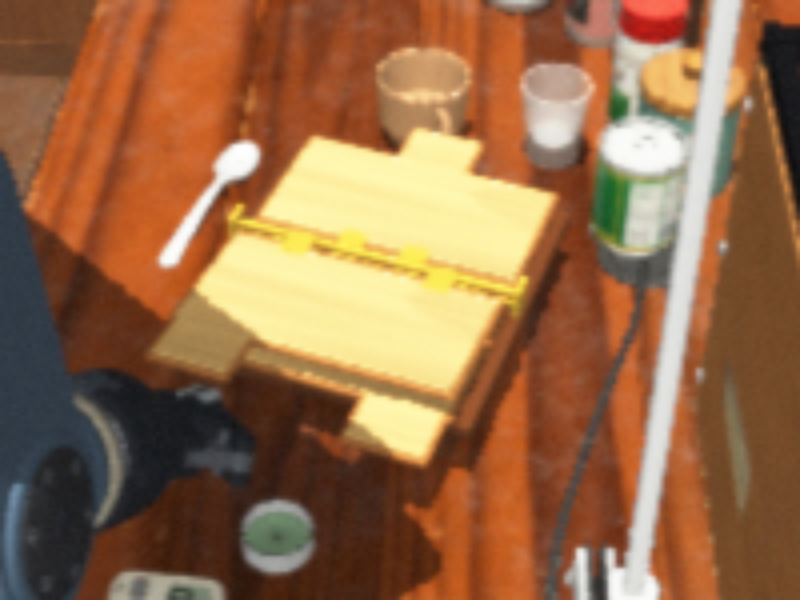

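The crop shows the tab's outer edge at (150,355)–(235,375) and the finger pads near (240,455). I'll project the TCP into the picture to check which part that is.

Run:
```python
from h import *
c=camera_info("side");M=np.linalg.inv(c['cam_to_world'])
s,p,r=state()
pr=lambda q:((lambda v:(1+c['k1']*(v@v))*v*c['fx']+[c['cx'],c['cy']])((M[:3,:3]@q+M[:3,3])[:2]/(M[:3,:3]@q+M[:3,3])[2])-[180,170])*4
for d in(0,-.02,-.04,-.07): print(d,pr(p+r.apply([0,0,d])))
for z in (49,56): print(pr(pose(-82,-139,z,0)[0]),pr(pose(-32,-139,z,0)[0]))
```

```text
0 [204.6483 401.5565]
-0.02 [191.033  406.7679]
-0.04 [176.8542 412.1946]
-0.07 [154.4507 420.7684]
[142.966  377.7459] [225.6445 401.518 ]
[142.0534 368.6551] [225.0988 392.4022]
```

Run:
```python
from h import *
a=capture("side")[240:300,185:265]; b=capture("top")[195:265,315:415]
cv2.imwrite("pics/c3.png",np.hstack([cv2.resize(a,(400,300),interpolation=0),cv2.resize(b,(400,300),interpolation=0)])[:,:,::-1])
s,p,r=state()
def proj(n,q):
    c=camera_info(n);M=np.linalg.inv(c['cam_to_world']);v=M[:3,:3]@q+M[:3,3];v=v[:2]/v[2];return (1+c['k1']*(v@v))*v*c['fx']+[c['cx'],c['cy']]
for d in(0,-.04,-.07,-.15): print(d,(proj("side",p+r.apply([0,0,d]))-[185,240])*5,(proj("top",p+r.apply([0,0,d]))-[315,195])*[4,4.286]+[400,0])
```

```text
0 [230.5051 153.7889] [551.0646 170.4958]
-0.04 [195.6689 167.0985] [609.1276 184.0341]
-0.07 [167.5871 177.8261] [654.1061 194.514 ]
-0.15 [ 83.0809 210.1007] [780.3559 223.8941]
```

View pics/c3.png

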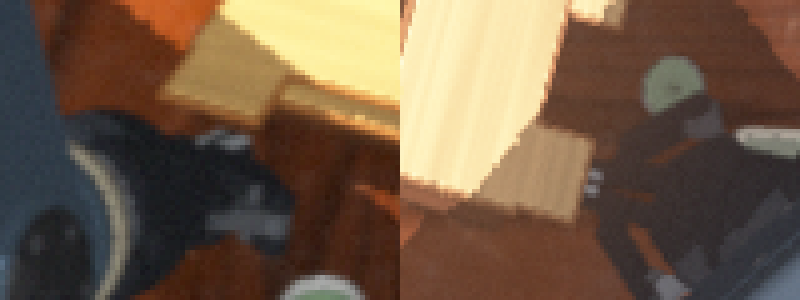

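The top view confirms the pads pass under the tab, at about (590,180). What I saw in the side view was the gripper's wide knuckle, and the tea light hasn't moved. Next I lift the tab.

play_rows(moves=[[[0.6,0,-0.4,0,0,0,0],[0.6,0,-0.4,0,0,0,0],[0.6,0,-0.4,0,0,0,0],[0.6,0,-0.5,0,0,0,0],[0.6,0,-0.4,0,0,0,0],[0.6,0,-0.4,0,0,0,0],[0.6,0,-0.4,0,0,0,0],[0.6,0,-0.4,0,0,0,0]]])

```text
clock: 4.35
tool_pos: [0.4617, -0.042, 0.0822]
orientation: [-1.927, -1.416, -0.995]
force: [-0.3, -0.5, -1.8]
width: -0.002
grip_force: 0.5
```

Run:
```python
from h import *
a=capture("side")[170:320,180:380]
cv2.imwrite("pics/c4.png",cv2.resize(a,(640,480))[:,:,::-1])
inbook()
rows([(*leafpose(-54,42,121,38),8),(*leafpose(-54,65,119,40),8)])
```

```text
t 4.4 book -53.55581823899448 -121.82628457054709 83.1162598742752 alpha 35.3244215940515 F [-0.2902 -0.3193  0.716 ] J [-0.8467  0.8503  1.9574  0.871   1.1505 -1.259 ] w -0.002314302553285046
[[0.6,0.0,-0.1,0.0,-0.5,0.0,0],[0.5,0.0,0.0,0.0,0.0,0.0,0],[0.6,0.0,-0.1,0.0,-0.5,0.0,0],[0.6,0.0,-0.1,0.0,-0.5,0.0,0],[0.5,0.0,0.0,0.0,0.0,0.0,0],[0.6,0.0,-0.1,0.0,-0.5,0.0,0],[0.5,0.0,-0.1,0.0,-0.5,0.0,0],[0.6,0.0,-0.1,0.0,0.0,0.0,0]]
[[0.6,0.0,0.1,0.0,-0.5,0.0,0],[0.6,0.0,0.1,0.0,0.0,0.0,0],[0.6,0.0,0.2,0.0,-0.5,0.0,0],[0.6,0.0,0.1,0.0,0.0,0.0,0],[0.6,0.0,0.1,0.0,-0.5,0.0,0],[0.6,0.0,0.1,0.0,0.0,0.0,0],[0.6,-0.1,0.1,0.0,-0.5,0.0,0],[0.6,0.0,0.1,0.0,0.0,0.0,0]]
```

View pics/c4.png

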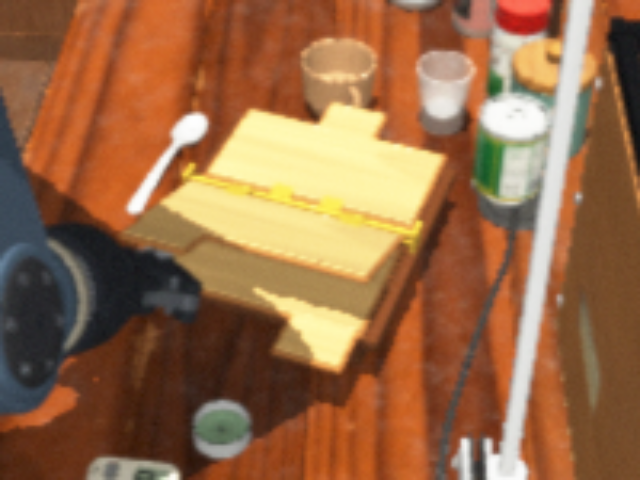

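The top leaf is lifting (tab near (165,230)) and the under leaf is still flat. I continue the arc.

play_rows(moves=[[[0.6,0,-0.1,0,-0.5,0,0],[0.5,0,0,0,0,0,0],[0.6,0,-0.1,0,-0.5,0,0],[0.6,0,-0.1,0,-0.5,0,0],[0.5,0,0,0,0,0,0],[0.6,0,-0.1,0,-0.5,0,0],[0.5,0,-0.1,0,-0.5,0,0],[0.6,0,-0.1,0,0,0,0]]])

```text
clock: 5.2
tool_pos: [0.4681, -0.0204, 0.1218]
orientation: [-1.96, -1.441, -0.958]
force: [-0.7, 0.4, -1.1]
width: -0.0
grip_force: 0.6
```

play_rows(moves=[[[0.6,0,0.1,0,-0.5,0,0],[0.6,0,0.1,0,0,0,0],[0.6,0,0.2,0,-0.5,0,0],[0.6,0,0.1,0,0,0,0],[0.6,0,0.1,0,-0.5,0,0],[0.6,0,0.1,0,0,0,0],[0.6,0,0.1,0,-0.5,0,0],[0.6,0,0.1,0,0,0,0]]])

```text
clock: 6.0
tool_pos: [0.4793, 0.015, 0.1535]
orientation: [-1.986, -1.46, -0.929]
force: [0.1, 0.1, -1.0]
width: 0.003
grip_force: 0.5
```

Run:
```python
from h import *
inbook()
rows([(*leafpose(-54,78,119,42),4),(*leafpose(-54,90,119,45),4),(*leafpose(-54,103,119,50),4),(*leafpose(-54,116,119,57),4)])
```

```text
t 6.0 book -53.61360996212316 -62.347638411177535 153.49619466645294 alpha 39.8526713232397 F [ 0.0682  0.0842 -1.0471] J [-0.7016  0.6512  1.988   0.8923  1.1397 -1.0598] w 0.003250920498093434
[[0.7,0.0,0.3,0.0,-0.5,0.0,0],[0.6,0.0,0.3,0.0,-0.5,0.0,0],[0.7,0.0,0.2,0.0,-0.5,0.0,0],[0.6,0.0,0.3,0.0,-0.5,0.0,0],[0.5,0.0,0.4,0.0,-1.0,0.0,0],[0.6,0.0,0.4,0.0,-0.5,0.0,0],[0.5,0.0,0.3,0.0,-1.0,0.0,0],[0.6,-0.1,0.4,0.0,-0.5,0.0,0]]
[[0.5,0.0,0.5,0.0,-1.5,0.0,0],[0.5,0.0,0.5,0.0,-1.0,0.0,0],[0.5,0.0,0.5,0.0,-1.5,0.0,0],[0.5,0.0,0.5,0.0,-1.0,0.0,0],[0.4,0.0,0.6,0.0,-2.0,0.0,0],[0.4,0.0,0.5,0.0,-1.5,0.0,0],[0.4,0.0,0.6,0.0,-2.0,0.0,0],[0.5,0.0,0.5,0.0,-1.5,0.0,0]]
```

play_rows(moves=[[[0.7,0,0.3,0,-0.5,0,0],[0.6,0,0.3,0,-0.5,0,0],[0.7,0,0.2,0,-0.5,0,0],[0.6,0,0.3,0,-0.5,0,0],[0.5,0,0.4,0,-1.0,0,0],[0.6,0,0.4,0,-0.5,0,0],[0.5,0,0.3,0,-1.0,0,0],[0.6,-0.1,0.4,0,-0.5,0,0]]])

```text
clock: 6.8
tool_pos: [0.4941, 0.0641, 0.1717]
orientation: [-2.051, -1.507, -0.851]
force: [-0.1, -0.9, 0.3]
width: 0.003
grip_force: 0.4
```

Run:
```python
from h import *
a=capture("side")[130:310,160:380];b=capture("top")[130:280,230:430]
cv2.imwrite("pics/c5.png",np.hstack([cv2.resize(a,(400,327)),cv2.resize(b,(400,327))])[:,:,::-1])
inbook()
rows([(*leafpose(-54,103,119,50),4),(*leafpose(-54,116,119,57),4),(*leafpose(-54,130,119,65),4),(*leafpose(-54,144,119,74),4)])
```

```text
t 6.9 book -54.885904898548354 -10.417476263583934 172.02041998817086 alpha 44.820244775560404 F [ 0.8177  0.3466 -0.0532] J [-0.5537  0.5666  1.9864  0.9056  1.0612 -0.9069] w 0.000536654770136493
[[0.5,0.0,0.5,0.0,-1.5,0.0,0],[0.4,0.0,0.5,0.0,-1.0,0.0,0],[0.5,0.1,0.5,0.0,-1.5,0.0,0],[0.5,0.0,0.5,0.0,-1.0,0.0,0],[0.4,0.0,0.6,0.0,-2.0,0.0,0],[0.4,0.0,0.5,0.0,-1.5,0.0,0],[0.5,0.0,0.6,0.0,-2.0,0.0,0],[0.4,0.0,0.5,0.0,-1.5,0.0,0]]
[[0.4,0.0,0.7,0.0,-2.0,0.0,0],[0.3,0.0,0.6,0.0,-2.0,0.0,0],[0.4,0.0,0.6,0.0,-2.0,0.0,0],[0.4,0.0,0.7,0.0,-2.0,0.0,0],[0.3,0.0,0.7,0.0,-2.5,0.0,0],[0.3,0.0,0.7,0.0,-2.0,0.0,0],[0.3,0.0,0.6,0.0,-2.5,0.0,0],[0.4,0.0,0.7,0.0,-2.0,0.0,0]]
```

View pics/c5.png

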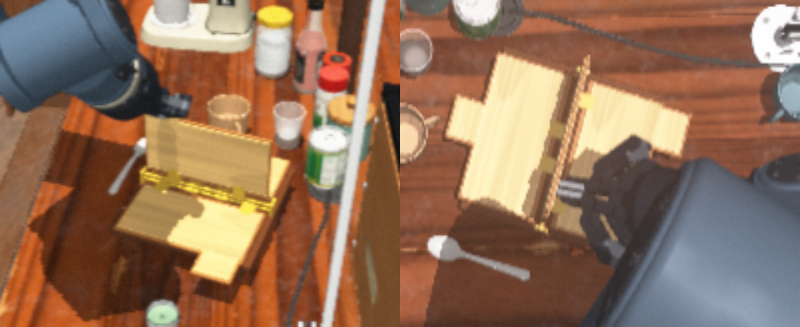

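The leaf is upright (side crop: its top edge runs from (147,118) to (270,140)) with the fingertips against it at (575,190) in the top view. The under leaf is flat and the bystanders haven't moved. I keep pushing it over.

play_rows(moves=[[[0.5,0,0.5,0,-1.5,0,0],[0.4,0,0.5,0,-1.0,0,0],[0.5,0.1,0.5,0,-1.5,0,0],[0.5,0,0.5,0,-1.0,0,0],[0.4,0,0.6,0,-2.0,0,0],[0.4,0,0.5,0,-1.5,0,0],[0.5,0,0.6,0,-2.0,0,0],[0.4,0,0.5,0,-1.5,0,0]]])

```text
clock: 7.7
tool_pos: [0.511, 0.1159, 0.1627]
orientation: [-2.196, -1.614, -0.652]
force: [0.2, -0.6, 0.1]
width: -0.001
grip_force: 0.3
```

play_rows(moves=[[[0.4,0,0.7,0,-2.0,0,0],[0.3,0,0.6,0,-2.0,0,0],[0.4,0,0.6,0,-2.0,0,0],[0.4,0,0.7,0,-2.0,0,0],[0.3,0,0.7,0,-2.5,0,0],[0.3,0,0.7,0,-2.0,0,0],[0.3,0,0.6,0,-2.5,0,0],[0.4,0,0.7,0,-2.0,0,0]]])

```text
clock: 8.5
tool_pos: [0.5251, 0.1618, 0.1273]
orientation: [-2.382, -1.751, -0.336]
force: [-0.4, -0.7, 1.5]
width: 0.001
grip_force: 0.2
```

Run:
```python
from h import *
inbook()
rows([(*leafpose(-54,157,118,80),4),(*leafpose(-54,168,117,85),4),(*leafpose(-54,177,115,88),8)])
```

```text
t 8.5 book -53.31844017058584 91.4424901401843 127.34542096639437 alpha 73.92396355173915 F [-0.4312 -0.6728  1.4899] J [-0.0555  0.5517  1.8297  0.4128  0.7337 -0.0575] w 0.0008767314413384266
[[0.2,0.0,0.7,0.0,-1.5,0.0,0],[0.2,0.0,0.6,0.0,-1.5,0.0,0],[0.2,-0.1,0.7,0.0,-1.5,0.0,0],[0.3,0.0,0.6,0.0,-1.5,0.0,0],[0.1,0.0,0.6,0.0,-1.5,0.0,0],[0.1,0.0,0.6,0.0,-1.0,0.0,0],[0.1,0.0,0.6,0.0,-1.5,0.0,0],[0.1,0.0,0.5,0.0,-1.0,0.0,0]]
[[0.0,0.0,0.2,0.0,-0.5,0.0,0],[0.0,0.0,0.3,0.0,-0.5,0.0,0],[0.0,0.0,0.2,0.0,0.0,0.0,0],[0.0,0.0,0.3,0.0,-0.5,0.0,0],[0.0,0.0,0.2,0.0,-0.5,0.0,0],[0.0,0.0,0.3,0.0,-0.5,0.0,0],[0.0,0.0,0.2,0.0,0.0,0.0,0],[0.0,0.0,0.3,0.0,-0.5,0.0,0]]
```

play_rows(moves=[[[0.2,0,0.7,0,-1.5,0,0],[0.2,0,0.6,0,-1.5,0,0],[0.2,-0.1,0.7,0,-1.5,0,0],[0.3,0,0.6,0,-1.5,0,0],[0.1,0,0.6,0,-1.5,0,0],[0.1,0,0.6,0,-1.0,0,0],[0.1,0,0.6,0,-1.5,0,0],[0.1,0,0.5,0,-1.0,0,0]]])

```text
clock: 9.3
tool_pos: [0.5305, 0.1834, 0.0818]
orientation: [-2.486, -1.828, -0.11]
force: [-0.2, -0.2, -0.3]
width: 0.003
grip_force: 0.2
```

play_rows(moves=[[[0,0,0.2,0,-0.5,0,0],[0,0,0.3,0,-0.5,0,0],[0,0,0.2,0,0,0,0],[0,0,0.3,0,-0.5,0,0],[0,0,0.2,0,-0.5,0,0],[0,0,0.2,0,-0.5,0,0],[0,0,0.1,0,0,0,0],[0,0,0.1,0,0,0,0]]])

```text
clock: 10.1
tool_pos: [0.5314, 0.1838, 0.0662]
orientation: [-2.509, -1.844, -0.058]
force: [-0.3, 0.6, 0.9]
width: -0.0
grip_force: 0.1
```

Run:
```python
from h import *
inbook()
```

```text
t 10.1 book -53.85415651271045 114.32275623238421 66.17234473075709 alpha 87.33716097672945 F [-0.2854  0.6239  0.9379] J [0.1113 0.6792 1.7392 0.0658 0.7059 0.3648] w -8.33131811240528e-06
```

play_rows(moves=[[[0,0,0.2,0,0,0,0],[0,0,0.2,0,0,0,0],[0,0,0.1,0,0,0,0],[0,0,0.1,0,0,0,0],[0,0,0.1,0,0,0,0],[0,0,0.1,0,0,0,0],[0,0,0.1,0,0,0,0],[0,0,0,0,0,0,0]]])

```text
clock: 10.9
tool_pos: [0.5313, 0.1841, 0.0571]
orientation: [-2.509, -1.843, -0.057]
force: [-0.5, -0.0, 0.7]
width: 0.003
grip_force: 0.0
```

play_rows(moves=[[[0,0,0.05,0,0,0,0],[0,0,0,0,0,0,0],[0,0,0.05,0,0,0,0],[0,0,0,0,0,0,0],[0,0,0,0,0,0,0],[0,0,0,0,0,0,0],[0,0,0,0,0,0,0],[0,0,0,0,0,0,0]]])

```text
clock: 11.7
tool_pos: [0.5314, 0.1842, 0.0563]
orientation: [-2.509, -1.844, -0.058]
force: [-1.1, -1.4, 2.3]
width: -0.0
grip_force: 1.2
```

play_rows(moves=[[[0,0,0.05,0,0,0,0],[0,0,0,0,0,0,0],[0,0,0,0,0,0,0],[0,0,0,0,0,0,0],[0,0,0,0,0,0,0],[0,0,0,0,0,0,0],[0,0,0,0,0,0,0],[0,0,0,0,0,0,0]]])

```text
clock: 12.5
tool_pos: [0.5314, 0.1842, 0.0562]
orientation: [-2.509, -1.844, -0.058]
force: [-1.7, -0.7, 6.0]
width: -0.001
grip_force: 2.7
```

The force rose to 6 N with z holding at 56 mm, so the leaf is on its stop. I retract upwards.

play_rows(moves=[[[0,0,-0.2,0,0,0,0],[0,0,-0.5,0,0,0,0],[0,0,-1.0,0,0,0,0],[0,0,-2.0,0,0,0,0],[0,0,-3.0,0,0,0,0],[0,0,-3.0,0,0,0,0],[0,0,-2.0,0,0,0,0],[0,0,0,0,0,0,0]]])

```text
clock: 13.3
tool_pos: [0.5321, 0.1793, 0.1762]
orientation: [-2.511, -1.846, -0.068]
force: [-0.2, -0.3, -0.1]
width: -0.001
grip_force: 0.0
```

Run:
```python
from h import *
a=capture("side")[130:310,160:380];b=capture("top")[130:280,230:430]
cv2.imwrite("pics/c6.png",np.hstack([cv2.resize(a,(400,327)),cv2.resize(b,(400,327))])[:,:,::-1])
inbook()
```

```text
t 13.4 book -53.913697708955254 109.28508042788178 173.03853826264552 alpha 87.32051535496608 F [-0.2924  0.3568 -0.0476] J [0.1028 0.5067 1.6779 0.0531 0.9388 0.3751] w 0.002587504026133698
```

View pics/c6.png

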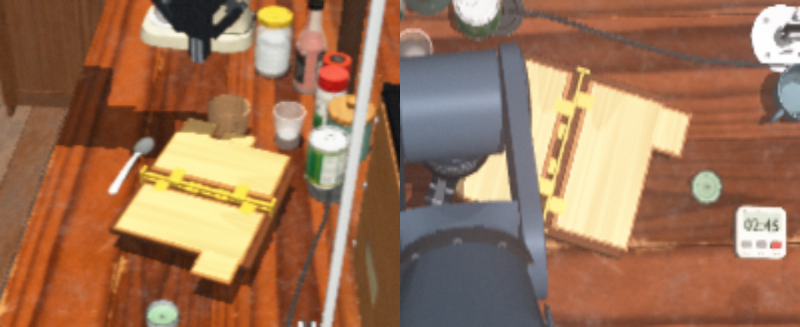

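The leaf is flat on the left: in the side crop its tab is at (200,127), beside the fixed leaf's tab at (235,140). The under leaf hasn't moved, the bystanders in view stand where they were, and the robot is clear.

```bash
python3 -c "
from station import workorder
print(workorder.sign_off())"
```

```text
the job is handed in; nothing more can be done
None
```

The top leaf now lies flat on the left side: the closed fingertips pushed it over and touched it past upright, the under leaf and the bystanders in view stayed put, and the job was handed in at about 13.4 s of the 38 s allowed.

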